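# Park the flat-edged cheese board against its bar

## Robot

A 6-joint arm with a two-finger parallel gripper is mounted at the origin on the work surface; the furniture and walls round the work are solid. World frame = base frame: x ahead of the robot, y to its left, z up, the work surface at z = 0. Lengths are in m, angles in rad, forces in N, time in s.
With the tool pointing down it reaches from about 0.325 to 0.9 m from the base axis. Payload 3.5 kg.
Tool frame: the origin (TCP) lies midway between the tips of the shut fingers; the grasp point (between the pads) lies 19 mm behind it; z points along the fingers, y is the line along which they close (so a half turn about z gives the same grasp; the last joint's range is limited). The gripper opens to 85 mm and grips with 20 to 120 N. Pads are 22 mm wide; open, the fingers measure 114 mm over their backs; the gripper's body (76 mm by 85 mm) begins 54 mm behind the grasp point. The pads swing forward as they close: fully open they stand 13 mm farther back than shut.
Start: joints at [-1.344, 0.276, -0.026, 1.268, 0, 1.467], TCP at [0.202, -0.591, 0.231] pointing down, gripper open.
Joint ranges: [-3.12, 3.12], [-0.85, 1.88], [-1.08, 1.24], [-1.95, 2.15], [-1.57, 1.53], [-3.14, 3.14]. Speed limits (rad/s): [2.57, 2.57, 3.14, 3.14, 3.14, 3.14].

## Interface

Orientations are given as a unit quaternion [x, y, z, w].
In Python, from plant import status, imaging, job, nets gives the robot as it stands.
- The arm moves only by the tool step_arm, never from a script. Its argument "series" is text: rows parted by semicolons, each of 7 numbers parted by spaces: the turn, a rotation vector about the tool's x, y, z normalised to -1 to 1, where 1 is 180 degrees, then the shift along the tool's x, y, z normalised to -1 to 1, where 1 is 100 mm, then the opening, from -1 (shut) to 1 (fully open). In form: rx ry rz x y z fingers; .... A call has 1 to 10 rows; each row is the pose to reach, as a shift and turn from the pose commanded when the call began, along the tool's axes at that moment, turning the shorter way round; what a row does not reach only later rows make up. A row lasts 1/12 s, in which the tool goes at most 41.7 mm and 7.16 degrees, less where a joint would pass 70% of its speed; a pose out of reach is approached as far as the arm can. A call with a number of a shift or a turn outside -1 to 1 is refused whole. A call with a gripper value outside its range is refused whole. The fingers move at their own pace and stop on an object; "squeeze" is the grip in N (left out, the last holds). Time passes only in rows, so rows that repeat a pose let the fingers close. It gives the time, the measured TCP pose, the force, the opening and the grip force at its end, in the units of the state.
- status.sense(): the state, without advancing time (a new reading comes with each control period).
- imaging.capture(name): name is "side" or "top" or "wrist"; returns (picture, depth): 420x560x3 uint8, blue, green, red; 420x560 float32, m along the optical axis (not along the pixel's ray), 0 where there is no reading.
- imaging.get_calibration(name): a dict with "camera_matrix" (3x3 intrinsics, pixels), "distortion" ([k1, k2, p1, p2, k3] as OpenCV has them; the pictures are not rectified), "R" (3x3) and "t" (3): a world point X has camera coordinates R X + t. Camera axes: x right, y down, z forward; pixel columns grow to the right and rows downward; lengths in m; the calibration is good to about 2 mm. A picture is of the moment at which its call begins: read the wrist's pose just before it. get_calibration takes no time and is no camera call; for the wrist camera it gives the pose at the moment of the call.
- job.job_done(): hands the job in; it is judged then, once.
Trained networks look in the newest picture that a camera, given by its name, has taken for a name from the list of things; names that differ only in an ending like _2 or _b are one class to them, and where a whole thing is asked for, a point or a joint stands for the part that bears it (a point fixed in the world has none). Each returns a list of dicts, best first, with "p" (0 to 1); they miss things now and then, are a little off and sometimes report something else, mostly with a low value. They report only what shows in the picture. A call takes as long as a camera call.
- nets.search_frame(name, camera): "position" ([row, column] in pixels, amid what is visible of it).
- nets.outline_of(name, camera): "region" (420x560 bool, what is visible of it) and "position" ([row, column] in pixels, amid what is visible of it).
The state is a dict: "t": time; "joints": joint angles; "dq": joint speeds; "joint_torque": joint torques, N m; "eef_pos": TCP position; "orientation": TCP orientation; "force": force on the tool from outside, world axes, zero at the start; "wrist_torque": the same for the moment, N m; "finger_gap": finger opening in m; "grasp_force": force on a finger pad.
Only numpy, scipy, OpenCV 4.12 (cv2) and the standard library are available. Lean on these libraries where they do the work, as an engineer would, in place of code of your own. Each camera call takes 0.05 s, during which the arm holds its last target. There are 200 camera calls.

## Task

On the white dock under the wire shelf lies a round wooden cheese board with one flat edge. Reach in under the shelf with the tool leaning, turn the board by its red knob until the flat edge faces the blue bar, and slide it home so that the flat lies snugly along the bar; keep the board flat on the dock throughout. Leave the things on the shelf and on the worktop where they are, and let go at the end.

Things in the scene. Friction and masses are not known exactly. Their poses are not given: they have to be found in the camera images.
- dock: Fixed white plate 230 x 200 x 12 mm with a blue bar and a wire shelf, turned up to 0.2 rad. Origin on the worktop below the middle of the bar's robot-side face; x square to that face, pointing away from the robot, y along the bar, z up. In this frame the plate spans x -185 to 45, y -100 to 100 mm, top at z 12.
- bar_face (a point): Middle of the face of the blue bar that looks to the robot, 25 mm above the worktop (dock x 0, y 0). The bar is 150 mm long (along dock y), 14 mm thick, and rises from z 12 to z 38 mm. Axes as the dock's.
- slot_front (a point): Front end (robot side) of the guide slot in the plate, at dock x -112, y 0, z 12 mm. The slot is 18 mm wide and runs along dock y = 0 to x -48. It keeps the board's centre within 2 mm of y = 0; the centre can move from dock x -104 to -60.
- shelf_edge (a point): Middle of the front edge of the wire shelf, 220 mm above the worktop, dock x -130. The shelf (5 to 6 mm wires) runs from there back to dock x 37, y -92 to 92, and is carried only by uprights at x 37: below it all is open at the front and sides. It overhangs the knob's way, so lean the tool: fingers pointing forward and down, wrist nearer the robot, about 25 degrees or more.
- board: Loose round wooden board, 150 mm diameter, 14 mm thick, 0.3 to 0.5 kg, flat edge 90 mm long, 60 mm from the centre. Origin: disc centre on its underside (z 12). x points to the flat, z up; the knob is at x -48. A stud (15 mm thick, 8 deep) below the centre runs in the slot: the board, on slick glides, turns and slides against 0.5 to 2 N. Home: centre at dock x -60, axes as the dock's.
- knob (a point): Centre of the top of the board's upright red knob: 24 mm diameter, 45 mm tall, from 26 to 71 mm above the worktop. At the start the board is turned 0.6 to 1.05 rad anticlockwise from home (knob right, -y, of the slot), its centre 86 to 100 mm before the bar. Pushing the knob to +y turns it, pushing to +x slides it home, where the knob is at dock x -108, y 0, the flat squared by the bar.
- flat (a point): Middle of the board's flat edge, half way up its thickness, 19 mm above the worktop; in contact with the bar it lies at dock x 0, y 0. Axes as the board's.
- shelf_tin: Round food tin, 87 mm diameter, 40 mm tall, loose on the wire shelf. Origin at the centre of its underside, z up. Leave alone.
- shelf_jar: Spice jar with red cap, 45 mm diameter, 106 mm tall, loose on the wire shelf. Origin at the centre of its underside, z up. Leave alone.
- mug: Small green and white mug, 64 x 89 x 48 mm, loose on the worktop. Origin at its underside. Leave alone.
- tub: Flat tub with turquoise lid, 105 x 63 x 26 mm, loose on the worktop. Origin at its underside. Leave alone.
- spoon: Metal spoon, 188 x 39 x 16 mm, loose on the white chopping board. Origin at its underside. Leave alone.

How it is judged:
At the end, for the whole second after the job is handed in: The board lies flat on the dock (tilt under 0.04 rad, underside within 4 mm of the plate), at rest and released, its flat along the bar: middle of the flat within 4 mm of the bar's face and 12 mm of its middle, flat parallel to the bar within 0.06 rad (x of flat in the frame of dock between -0.004 and 0.004 m and y of flat in the frame of dock between -0.012 and 0.012 m and angle between the x axis of board and the x axis of dock, either way round below 0.06 rad and angle between board's own z axis and vertical below 0.04 rad and z of board in the frame of dock below 0.016 m and linear speed of board below 0.01 m/s and contact force between the fingers and board below 0.1 N); the robot touches nothing.
It fails at once if the board is lifted off the dock (underside more than 10 mm above the plate) or tipped by more than 0.15 rad (z of board in the frame of dock above 0.022 m or angle between board's own z axis and vertical above 0.15 rad).
It fails at once if the tin or the jar on the shelf is shifted by more than 25 mm or tipped by more than 0.3 rad (distance of any of shelf_tin, shelf_jar from where it was at the start of the episode above 0.025 m or angle between any of shelf_tin, shelf_jar's own z axis and vertical above 0.3 rad).
It fails at once if the mug, tub or spoon is shifted by more than 30 mm (distance of any of mug, tub, spoon from where it was at the start of the episode above 0.03 m).
It also fails if it takes over 35 s, if anything falls off the work surface, if the arm or the gripper's body presses on something with over 40 N, if the wrist force passes 120 N, or if a joint passes its speed limit or range.

## Working session

There is one attempt and no reset: what is moved stays moved. The work goes in short steps, Python scripts to look and compute and a tool call to move; the robot and the scene stay as the last step left them, time stands still between calls to the robot, and variables do not carry over. Pictures are saved under pics/ and viewed, at most 10 in all, crops included, and the job is handed in when it is done.

Besides the shell and the picture viewer there is one more tool, called after "Call:" by a JSON object that holds its "name" and its "arguments", one argument or row to a line. step_arm: Moves the arm, as the interface text tells. Its arguments: {"type":"object","properties":{"series":{"type":"string"},"squeeze":{"type":"number"}},"required":["series"]}

```bash
mkdir -p pics; cat > h.py <<'E'
import numpy as np, cv2
from plant import status, imaging, job, nets
def px(cam,rc,z=None,depth=None):
    c=imaging.get_calibration(cam);K=np.array(c["camera_matrix"]);D=np.array(c["distortion"]);R=np.array(c["R"]);t=np.array(c["t"])
    rc=np.atleast_2d(rc).astype(float)
    n=cv2.undistortPoints(rc[:,::-1].reshape(-1,1,2).copy(),K,D).reshape(-1,2)
    r=np.c_[n,np.ones(len(n))]
    if depth is not None: return (r*np.asarray(depth).reshape(-1,1)-t)@R
    o=-R.T@t; d=r@R
    return o+d*((z-o[2])/d[:,2])[:,None]
E
python3 - <<'E'
from h import *
s=status.sense();print({k:np.round(v,3) for k,v in s.items()})
for c in("top","side"):
    im,d=imaging.capture(c);cv2.imwrite(f"pics/{c}0.png",im);np.save(c+"d.npy",d)
    cal=imaging.get_calibration(c);R=np.array(cal["R"]);print(c,"cam pos",-R.T@cal["t"],"look",R[2])
    for n in("knob","bar_face","slot_front","shelf_edge","flat","shelf_tin","shelf_jar","mug","tub","spoon"):
        r=nets.search_frame(n,c)
        if r:
            p=r[0]["position"];dd=d[int(p[0]),int(p[1])]
            print(n,np.round(r[0]["p"],2),np.round(p,1),np.round(px(c,p,depth=dd),3))
E
```

```text
{'t': np.float64(0.0), 'joints': array([-1.344,  0.277, -0.028,  1.268, -0.   ,  1.467]), 'dq': array([-0.001,  0.   ,  0.   , -0.   , -0.001,  0.   ]), 'joint_torque': array([ 2.0000e-03, -4.4550e+01,  2.9521e+01,  1.6000e-02, -0.0000e+00,
       -0.0000e+00]), 'eef_pos': array([ 0.202, -0.591,  0.23 ]), 'orientation': array([ 0.986,  0.164, -0.   , -0.001]), 'force': array([0.033, 0.346, 0.704]), 'wrist_torque': array([ 0.014, -0.019,  0.024]), 'grasp_force': np.float64(0.0), 'finger_gap': np.float64(0.085)}
top cam pos [ 0.52366067 -0.06617677  1.21721861] look [ 0.0353152   0.00995716 -0.99932662]
knob 0.91 [179.6 292.8] [[ 0.645 -0.078  0.024]]
bar_face 0.67 [163.6 299.2] [[ 0.69  -0.095  0.024]]
slot_front 0.95 [156.1 298.2] [[ 0.68  -0.087  0.221]]
shelf_edge 0.7 [164.6 297.1] [[ 0.66  -0.085  0.223]]
flat 0.95 [180.8 295.7] [[ 0.642 -0.086  0.026]]
shelf_tin 0.63 [126.5 269.9] [[ 0.74  -0.021  0.258]]
shelf_jar 0.7 [118.8 316. ] [[ 0.742 -0.12   0.328]]
mug 0.83 [271.4 166.9] [[0.381 0.27  0.005]]
tub 0.74 [185.8 172.3] [[0.621 0.258 0.021]]
spoon 0.84 [245.2 380.7] [[ 0.469 -0.326  0.018]]
side cam pos [-0.79433322 -0.45095475  0.93304297] look [ 0.84564411  0.22936424 -0.48195237]
knob 0.74 [234.2 288.2] [[ 0.599 -0.095  0.048]]
bar_face 0.97 [215.6 295. ] [[ 0.74  -0.084  0.035]]
slot_front 0.84 [222.7 291.3] [[ 0.718 -0.076  0.02 ]]
shelf_edge 0.62 [220.4 296.2] [[ 0.734 -0.089  0.021]]
flat 0.69 [230.9 286.6] [[ 0.665 -0.074  0.019]]
shelf_tin 0.88 [155.8 274.1] [[ 0.72  -0.022  0.256]]
shelf_jar 0.62 [147.9 306.8] [[ 0.745 -0.122  0.281]]
mug 0.44 [255.8 149. ] [[0.401 0.283 0.039]]
spoon 0.48 [276.1 358.4] [[ 0.47  -0.333  0.019]]
```

```bash
python3 - <<'E'
import cv2
a=cv2.imread("pics/top0.png");cv2.imwrite("pics/topc.png",cv2.resize(a[90:240,200:400],None,fx=4,fy=4,interpolation=cv2.INTER_CUBIC))
a=cv2.imread("pics/side0.png");cv2.imwrite("pics/sidec.png",cv2.resize(a[120:270,210:410],None,fx=4,fy=4,interpolation=cv2.INTER_CUBIC))
E
```

```text
(no output)
```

View pics/topc.png

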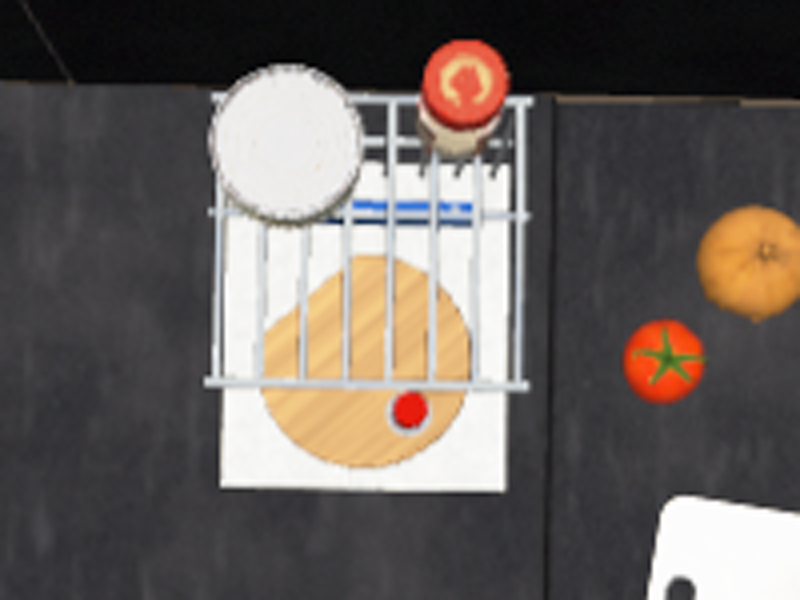

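View pics/sidec.png

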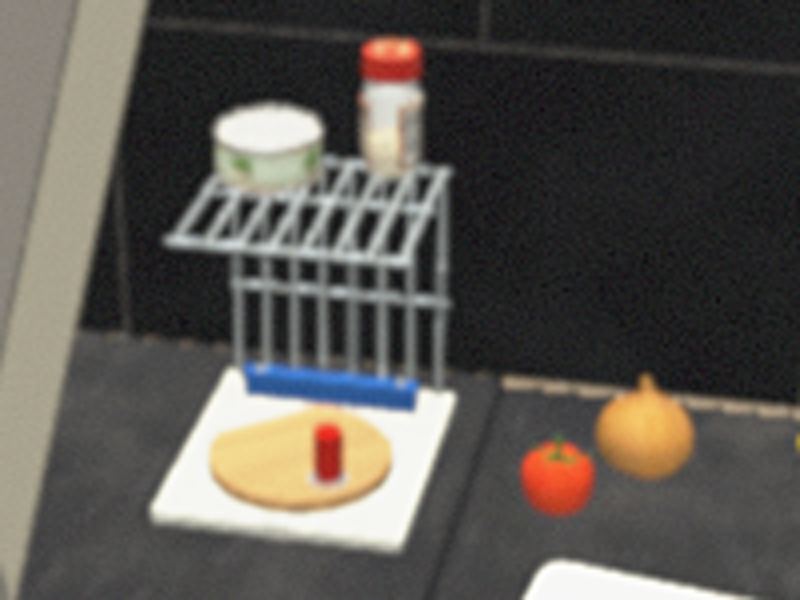

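View pics/side0.png

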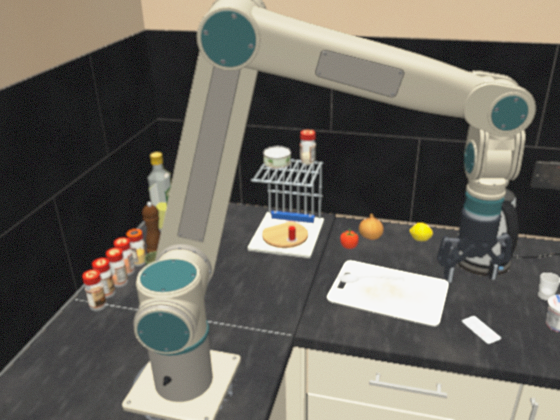

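The top crop shows the plate's front corners at crop (221,487) and (506,490), the blue bar near (410,210) and the red knob at (410,409), with the flat facing up and left. The side crop shows the knob top at (327,430), standing free in front of the shelf edge.

```bash
cat >> h.py <<'E'
def red(im,cam,r0,r1,c0,c1):
    a=im[r0:r1,c0:c1].astype(float); m=(a[...,2]>110)&(a[...,1]<70)&(a[...,0]<70)
    r,c=np.nonzero(m); return r+r0,c+c0
E
python3 - <<'E'
from h import *
f=lambda x,y:(90+(y+.5)/4-.5,200+(x+.5)/4-.5)
P=px("top",[f(221,487),f(506,490),f(511,165)],z=.012);print(P.round(4))
print("front len",np.linalg.norm(P[1]-P[0]),"yaw",np.arctan2(*(P[0]-P[1])[[0,1]])*-1, "right yaw",np.arctan2(*(P[2]-P[1])[[1,0]]))
yaw=-np.arctan2(*(P[0]-P[1])[[0,1]]);R=np.array([[np.cos(yaw),-np.sin(yaw)],[np.sin(yaw),np.cos(yaw)]])
mid=(P[0]+P[1])[:2]/2;O=mid+R@[.185,0];print("dock",O,yaw)
im=cv2.imread("pics/top0.png");r,c=red(im,"top",180,205,290,315);k=px("top",(r.mean(),c.mean()),z=.071)[0];print("knob top cam",len(r),k,"dock",(k[:2]-O)@R)
d=np.load("topd.npy");print(np.median(d[r,c]),px("top",(r.mean(),c.mean()),depth=np.median(d[r,c])))
im=cv2.imread("pics/side0.png");r,c=red(im,"side",224,245,285,298);m=r<=r.min()+2
k=px("side",(r.min()+1,c[m].mean()),z=.071)[0];print("side",len(r),k,"dock",(k[:2]-O)@R)
# bar front top edge from side crop (247,367)-(416,385)top?
g=lambda x,y:(120+(y+.5)/4-.5,210+(x+.5)/4-.5)
B=px("side",[g(247,390),g(415,408)],z=.012);print("bar bottom",B,((B[:,:2]-O)@R).round(4))
Q=px("side",[g(152,515),g(402,542),g(456,393)],z=.012);print(Q,((Q[:,:2]-O)@R).round(4))
E=px("top",[f(208,382),f(527,386)],z=.220);print("shelf",E,((E[:,:2]-O)@R).round(4))
E
```

```text
[[ 0.5548  0.0264  0.012 ]
 [ 0.5573 -0.1734  0.012 ]
 [ 0.7864 -0.1723  0.012 ]]
front len 0.19973180434981497 yaw 0.012487611310505556 right yaw 0.004640674436871438
dock [ 0.74105798 -0.07118853] 0.012487611310505556
knob top cam 52 [ 0.60798416 -0.10287     0.071     ] dock [-0.13345906 -0.03001726]
1.1494753 [[ 0.60808817 -0.10291526  0.06958624]]
side 57 [ 0.60174467 -0.10638741  0.071     ] dock [-0.13974199 -0.03345649]
bar bottom [[ 0.75205113  0.00221424  0.012     ]
 [ 0.75423819 -0.14405839  0.012     ]] [[ 0.0119  0.0733]
 [ 0.0123 -0.073 ]]
[[ 0.54650935  0.02204435  0.012     ]
 [ 0.55388527 -0.17513062  0.012     ]
 [ 0.78687607 -0.17296678  0.012     ]] [[-0.1934  0.0957]
 [-0.1885 -0.1016]
 [ 0.0445 -0.1023]]
shelf [[ 0.61034804  0.0195161   0.22      ]
 [ 0.61217542 -0.16583709  0.22      ]] [[-0.1296  0.0923]
 [-0.1301 -0.093 ]]
```

```bash
cat >> h.py <<'E'
from scipy.spatial.transform import Rotation as Ro
def tgt(yaw,th,flip=True):
    c,s=np.cos(yaw),np.sin(yaw);z=np.array([np.sin(th)*c,np.sin(th)*s,-np.cos(th)]);y=np.array([s,-c,0])*(-1 if flip else 1)
    return np.c_[np.cross(y,z),y,z]
def rel(p0,R0,p,R):
    rv=Ro.from_matrix(R0.T@R).as_rotvec()/np.pi; return np.r_[rv,(R0.T@(np.asarray(p)-p0))/.1]
def cur():
    s=status.sense(); return np.array(s["eef_pos"]),Ro.from_quat(s["orientation"]).as_matrix()
E
python3 - <<'E'
from h import *
p0,R0=cur();print(R0.round(3))
c=imaging.get_calibration("wrist");R=np.array(c["R"]);print("cam in tool",R0.T@(-R.T@c["t"]-p0),"look",(R0.T@R[2]).round(2))
k=np.array([.608,-.103,.056]);R=tgt(.69,np.radians(35))
pre=k+R[:,2]*(.019-.12);print("pre",pre)
# waypoint1: above, down-pointing, yaw turned +pi/2ish ; 
for th,yaw,p in((0,.33+1.9-np.pi,[.35,-.40,.30]),(np.radians(35),.69,pre)):
    print(rel(p0,R0,p,tgt(yaw,th)).round(3), p)
E
```

```text
[[ 0.946  0.324  0.   ]
 [ 0.324 -0.946 -0.   ]
 [-0.     0.    -1.   ]]
cam in tool [ 7.64416906e-02 -9.70520911e-05 -1.42437290e-01] look [-0.3  -0.    0.95]
pre [ 0.56332078 -0.13987538  0.13873436]
[ 0.     0.    -0.605  2.016 -1.332 -0.687] [0.35, -0.4, 0.3]
[ 0.267 -0.049  0.848  4.877 -3.102  0.926] [ 0.56332078 -0.13987538  0.13873436]
```

Call:
{"name": "step_arm", "arguments": {
  "series": "0 0 -0.3 1 -0.65 -0.6 0.2;0 0 -0.3 1 -0.65 -0.6 0.2;0 0 -0.3 1 -0.65 -0.6 0.2;0 0 -0.3 1 -0.65 -0.6 0.2;0 0 -0.3 1 -0.65 -0.6 0.2;0 0 -0.3 1 -0.65 -0.6 0.2;0 0 -0.3 1 -0.65 -0.6 0.2;0 0 -0.3 1 -0.65 -0.6 0.2"
}}

```text
t: 1.77
eef_pos: [0.2762, -0.4973, 0.2916]
orientation: [0.803, 0.596, -0.0, 0.0]
force: [0.6, -0.2, -0.0]
finger_gap: 0.0512
grasp_force: 0.0
```

```bash
cat > r.py <<'E'
import sys
from h import *
p0,R0=cur();s=status.sense();print(s["t"],p0.round(4),"q",np.round(s["joints"],3),"F",np.round(s["force"],1),"yaw",np.arctan2(-R0[1,0],-R0[0,0]).round(3),"lean",np.degrees(np.arccos(-R0[2,2])).round(1))
a=[float(x) for x in sys.argv[1:]]
for i in range(0,len(a),5):
    x,y,z,yaw,th=a[i:i+5];print(rel(p0,R0,[x,y,z],tgt(yaw,np.radians(th))).round(3))
E
python3 r.py .36 -.4 .29 -.911 0 .563 -.140 .139 .69 35
```

```text
1.7667 [ 0.2762 -0.4973  0.2916] q [-1.177  0.151 -0.056  1.363  0.     0.686] F [ 0.6 -0.2 -0. ] yaw -1.864 lean 0.0
[ 0.     0.    -0.303  1.173  0.522  0.016]
[-0.246 -0.074 -0.78   4.249  1.715  1.525]
```

Call:
{"name": "step_arm", "arguments": {
  "series": "0 0 -0.1 0.4 0.16 0 0.2;0 0 -0.3 1 0.42 0 0.2;0 0 -0.3 1 0.42 0 0.2;0 0 -0.3 1 0.42 0 0.2;0 0 -0.3 1 0.42 0 0.2;0 0 -0.3 1 0.42 0 0.2;0 0 -0.3 1 0.42 0 0.2;0 0 -0.3 1 0.42 0 0.2;0 0 -0.3 1 0.42 0 0.2"
}}

```text
t: 2.52
eef_pos: [0.3456, -0.4141, 0.2914]
orientation: [0.446, 0.895, -0.0, 0.0]
force: [0.0, -0.3, -0.0]
finger_gap: 0.0511
grasp_force: 0.0
```

```bash
python3 r.py .44 -.27 .25 0 15 .563 -.140 .139 .69 35
```

```text
2.5167 [ 0.3456 -0.4141  0.2914] q [-0.995  0.098 -0.117  1.356 -0.    -0.07 ] F [ 0.  -0.3 -0. ] yaw -0.926 lean 0.0
[-0.039 -0.077 -0.293  0.583  1.621  0.414]
[-0.157 -0.15  -0.497  0.883  3.386  1.524]
```

Call:
{"name": "step_arm", "arguments": {
  "series": "-0.03 -0.05 -0.17 0.26 1 0.2 0.2;-0.03 -0.05 -0.17 0.26 1 0.2 0.2;-0.03 -0.05 -0.17 0.26 1 0.2 0.2;-0.03 -0.05 -0.17 0.26 1 0.2 0.2;-0.03 -0.05 -0.17 0.26 1 0.2 0.2;-0.03 -0.05 -0.17 0.26 1 0.2 0.2"
}}

```text
t: 3.02
eef_pos: [0.4093, -0.3326, 0.2711]
orientation: [0.194, 0.977, 0.007, 0.09]
force: [-0.6, -0.0, 0.6]
finger_gap: 0.0513
grasp_force: 0.0
```

```bash
python3 r.py .563 -.140 .139 .69 35 .54 -.17 .18 .69 35
```

```text
3.0167 [ 0.4093 -0.3326  0.2711] q [-0.874 -0.017 -0.292  1.164  0.124 -0.474] F [-0.6 -0.   0.6] yaw -0.396 lean 10.4
[-0.119 -0.117 -0.324 -0.436  2.297  1.534]
[-0.119 -0.117 -0.324 -0.412  1.952  1.096]
```

Call:
{"name": "step_arm", "arguments": {
  "series": "-0.05 -0.05 -0.14 -0.2 1 0.5 0.2;-0.05 -0.05 -0.14 -0.2 1 0.5 0.2;-0.05 -0.05 -0.14 -0.2 1 0.5 0.2;-0.05 -0.05 -0.14 -0.2 1 0.5 0.2;-0.05 -0.05 -0.14 -0.2 1 0.5 0.2;-0.05 -0.05 -0.14 -0.2 1 0.5 0.2"
}}

```text
t: 3.52
eef_pos: [0.4745, -0.2502, 0.2304]
orientation: [-0.028, 0.982, 0.048, 0.179]
force: [0.1, 0.6, 0.3]
finger_gap: 0.0512
grasp_force: 0.0
```

```bash
python3 r.py .563 -.140 .139 .69 35 .54 -.17 .18 .69 35
```

```text
3.5167 [ 0.4745 -0.2502  0.2304] q [-0.784 -0.026 -0.422  0.991  0.326 -0.811] F [0.1 0.6 0.3] yaw 0.041 lean 21.4
[-0.069 -0.068 -0.186 -0.545  0.954  1.275]
[-0.069 -0.068 -0.186 -0.464  0.707  0.782]
```

Call:
{"name": "step_arm", "arguments": {
  "series": "-0.07 -0.07 -0.19 -0.46 0.71 0.78 0.2;-0.07 -0.07 -0.19 -0.46 0.71 0.78 0.2;-0.07 -0.07 -0.19 -0.46 0.71 0.78 0.2;-0.07 -0.07 -0.19 -0.46 0.71 0.78 0.2;-0.07 -0.07 -0.19 -0.46 0.71 0.78 0.2;-0.07 -0.07 -0.19 -0.46 0.71 0.78 0.2;-0.07 -0.07 -0.19 -0.46 0.71 0.78 0.2"
}}

```text
t: 4.1
eef_pos: [0.5401, -0.1709, 0.1802]
orientation: [-0.329, 0.894, 0.102, 0.286]
force: [0.2, -0.9, 0.8]
finger_gap: 0.0516
grasp_force: 0.0
```

```bash
python3 r.py .563 -.140 .139 .69 35; python3 - <<'E'
from h import *
im,d=imaging.capture("wrist");cv2.imwrite("pics/w1.png",im);np.save("wd.npy",d)
a=im.astype(float);m=((a[...,2]>110)&(a[...,1]<70)&(a[...,0]<70)).astype(np.uint8)
n,l,st,ce=cv2.connectedComponentsWithStats(m)
for i in range(1,n):
    if st[i,4]>40: print(st[i],ce[i])
for n in("knob","flat","bar_face"):
    r=nets.search_frame(n,"wrist"); print(n,[(np.round(q["p"],2),np.round(q["position"],1)) for q in r[:2]])
E
```

```text
4.1 [ 0.5401 -0.1709  0.1802] q [-0.727  0.114 -0.462  0.889  0.609 -1.399] F [ 0.2 -0.9  0.8] yaw 0.708 lean 35.3
[ 0.001  0.002  0.005 -0.068  0.09   0.552]
[  26   51   83   80 2387] [74.95056556 78.52576456]
[276 166  28  45 907] [289.55237045 188.70893054]
knob [(np.float64(0.78), array([191. , 288.7]))]
flat [(np.float64(0.71), array([189.8, 291.3]))]
bar_face [(np.float64(0.83), array([220. , 223.3]))]
```

View pics/w1.png

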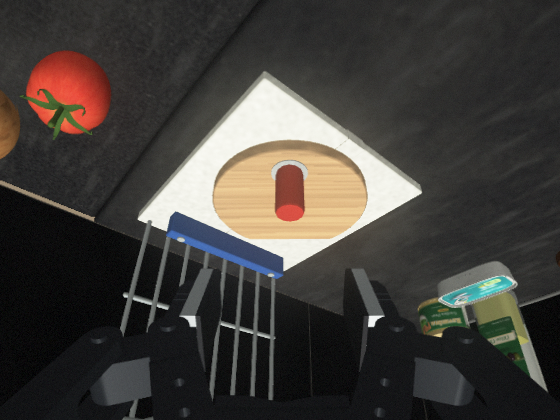

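The wrist view is upside-down, but clear: knob top at about (row 213, col 290), flat edge horizontal at row 238 (cols 245–337), so the tool is aligned with the board.

```bash
python3 - <<'E'
from h import *
print("knob top",px("wrist",(213,290),z=.071),"base",px("wrist",(170,290),z=.026))
F=px("wrist",[(238,244),(238,338)],z=.026);print(F,np.linalg.norm(F[1]-F[0]));v=F[0]-F[1];print("board yaw",np.arctan2(v[1],v[0])-np.pi/2,np.arctan2(v[1],v[0])+np.pi/2)
print("plate",px("wrist",[(73,266),(190,421),(215,140)],z=.012))
B=px("wrist",[(238,170),(273,282)],z=.038);print("bar top corners",B)
E
python3 r.py .607 -.103 .056 .70 35
```

```text
knob top [[ 0.60832962 -0.10247173  0.071     ]] base [[ 0.6065941  -0.10365925  0.026     ]]
[[ 0.7208037  -0.07014327  0.026     ]
 [ 0.65307253  0.00752895  0.026     ]] 0.10305573802509727
board yaw -2.424457114584217 0.717135539005576
plate [[ 0.55313646 -0.17359046  0.012     ]
 [ 0.55399438  0.02252683  0.012     ]
 [ 0.7768252  -0.17025446  0.012     ]]
bar top corners [[ 7.56807969e-01 -1.39016586e-01  3.80000000e-02]
 [ 7.37935188e-01 -5.59058759e-04  3.80000000e-02]]
4.3 [ 0.5397 -0.1693  0.1808] q [-0.725  0.111 -0.464  0.889  0.609 -1.4  ] F [0.7 0.  0.5] yaw 0.711 lean 35.4
[-1.000e-03  2.000e-03  3.000e-03 -4.600e-02  7.800e-02  1.563e+00]
```

```bash
python3 r.py .6163 -.096 .0405 .71 35
```

```text
4.3 [ 0.5397 -0.1693  0.1808] q [-0.725  0.111 -0.464  0.889  0.609 -1.4  ] F [0.7 0.  0.5] yaw 0.711 lean 35.4
[-0.003  0.002  0.    -0.051  0.072  1.756]
```

Call:
{"name": "step_arm", "arguments": {
  "series": "0 0 0 -0.02 0.03 0.33 0.2;0 0 0 -0.03 0.05 0.66 0.2;0 0 0 -0.05 0.07 1 0.2;0 0 0 -0.05 0.07 1 0.2;0 0 0 -0.05 0.07 1 0.2"
}}

```text
t: 4.72
eef_pos: [0.5812, -0.1217, 0.1002]
orientation: [-0.331, 0.893, 0.104, 0.285]
force: [0.1, 0.4, 0.0]
finger_gap: 0.0512
grasp_force: 0.0
```

```bash
python3 r.py .6163 -.096 .0405 .71 35
```

```text
4.7167 [ 0.5812 -0.1217  0.1002] q [-0.598  0.219 -0.539  0.626  0.591 -1.252] F [0.1 0.4 0. ] yaw 0.712 lean 35.3
[-0.001  0.002  0.001 -0.008 -0.031  0.737]
```

Call:
{"name": "step_arm", "arguments": {
  "series": "0 0 0 0 -0.02 0.2 0.2;0 0 0 0 -0.02 0.4 0.2;0 0 0 -0.01 -0.03 0.55 0.2;0 0 0 -0.01 -0.03 0.7 0.2;0 0 0 -0.01 -0.03 0.74 0.2;0 0 0 -0.01 -0.03 0.74 0.2;0 0 0 -0.01 -0.03 0.74 0.2"
}}

```text
t: 5.3
eef_pos: [0.6183, -0.0986, 0.0431]
orientation: [-0.331, 0.893, 0.101, 0.287]
force: [-0.1, -0.2, -0.1]
finger_gap: 0.0511
grasp_force: 0.0
```

```bash
python3 r.py .6163 -.096 .0405 .71 35; python3 - <<'E'
from h import *
im,d=imaging.capture("wrist");cv2.imwrite("pics/w2.png",im)
E
```

```text
5.3 [ 0.6183 -0.0986  0.0431] q [-0.522  0.332 -0.548  0.449  0.575 -1.161] F [-0.1 -0.2 -0.1] yaw 0.714 lean 35.4
[-0.003  0.002  0.001  0.014  0.033  0.022]
```

View pics/w2.png

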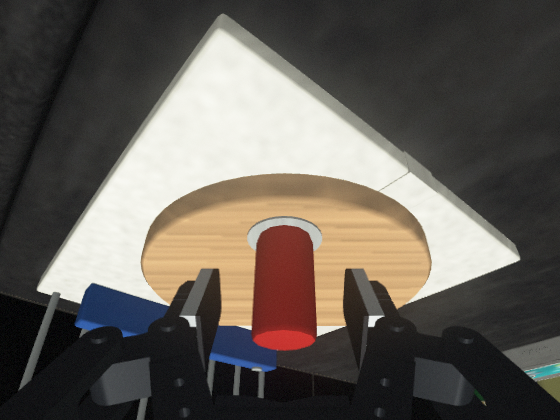

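The knob (col 285) stands midway between the pads (cols 218 and 345), which reach well down it. Closing gently.

Call:
{"name": "step_arm", "arguments": {
  "series": "0 0 0 0 0 0 -1;0 0 0 0 0 0 -1;0 0 0 0 0 0 -1;0 0 0 0 0 0 -1;0 0 0 0 0 0 -1;0 0 0 0 0 0 -1",
  "squeeze": 20
}}

```text
t: 5.85
eef_pos: [0.6181, -0.0984, 0.0428]
orientation: [-0.331, 0.893, 0.102, 0.287]
force: [-3.2, -1.9, 5.9]
finger_gap: 0.0237
grasp_force: 20.5
```

```bash
python3 r.py .6163 -.096 .0405 .71 35; python3 - <<'E'
from h import *
# plan: rigid rotation about board centre then slide. knob = grasp pt at TCP-.019z
p0,R0=cur(); O=np.array([.741,-.071]);dy=.010
D=np.array([[np.cos(dy),-np.sin(dy)],[np.sin(dy),np.cos(dy)]])
g=p0-.019*R0[:,2];print("grasp pt",g,"dock",(g[:2]-O)@D)
E
```

```text
5.85 [ 0.6181 -0.0984  0.0428] q [-0.522  0.332 -0.549  0.449  0.575 -1.16 ] F [-3.2 -1.9  5.9] yaw 0.714 lean 35.5
[-0.003  0.002  0.001  0.012  0.03   0.02 ]
grasp pt [ 0.60968628 -0.10546126  0.0583091 ] dock [-0.13165176 -0.03314642]
```

```bash
cat > rot.py <<'E'
import sys
from h import *
n,step,slide=int(sys.argv[1]),float(sys.argv[2]),float(sys.argv[3]); C=np.array([*map(float,sys.argv[4:6])])
p0,R0=cur()
for i in range(1,n+1):
    Q=Ro.from_rotvec([0,0,step*i]).as_matrix();p=p0-[*C,0];p=Q@p+[*C,0]+np.array([1,.010,0])*slide*i
    print(rel(p0,R0,p,Q@R0).round(3))
E
python3 rot.py 8 -.044 0 .644 -.072
```

```text
[ 0.008  0.     0.011  0.001  0.016 -0.001]
[ 0.016  0.     0.023  0.001  0.032 -0.001]
[ 0.024  0.     0.034  0.001  0.049 -0.001]
[ 0.032  0.     0.046 -0.     0.065 -0.   ]
[ 0.041  0.001  0.057 -0.002  0.081  0.   ]
[ 0.049  0.001  0.068 -0.004  0.097  0.002]
[ 0.057  0.001  0.08  -0.007  0.113  0.003]
[ 0.065  0.001  0.091 -0.01   0.129  0.006]
```

Call:
{"name": "step_arm", "arguments": {
  "series": "0.008 0 0.011 0 0.016 0 -1;0.016 0 0.023 0 0.032 0 -1;0.024 0 0.034 0 0.049 0 -1;0.032 0 0.046 0 0.065 0 -1;0.041 0 0.057 0 0.081 0 -1;0.049 0 0.068 0 0.097 0 -1;0.057 0 0.08 -0.01 0.113 0 -1;0.065 0 0.091 -0.01 0.129 0.01 -1;0.065 0 0.091 -0.01 0.129 0.01 -1"
}}

```text
t: 6.6
eef_pos: [0.6112, -0.0871, 0.0429]
orientation: [-0.17, 0.937, 0.05, 0.303]
force: [0.3, -0.5, 4.3]
finger_gap: 0.0233
grasp_force: 20.3
```

```bash
python3 r.py; python3 rot.py 8 -.044 0 .644 -.072
```

```text
6.6 [ 0.6112 -0.0871  0.0429] q [-0.446  0.236 -0.72   0.145  0.426 -0.701] F [ 0.3 -0.5  4.3] yaw 0.363 lean 35.7
[ 0.008  0.     0.011  0.001  0.016 -0.001]
[ 0.016  0.     0.023  0.001  0.032 -0.001]
[ 0.025  0.     0.034  0.     0.048 -0.001]
[ 0.033  0.001  0.045 -0.001  0.063 -0.   ]
[ 0.041  0.001  0.057 -0.003  0.079  0.001]
[ 0.049  0.001  0.068 -0.005  0.095  0.002]
[ 0.057  0.001  0.08  -0.008  0.11   0.004]
[ 0.065  0.001  0.091 -0.011  0.126  0.006]
```

Call:
{"name": "step_arm", "arguments": {
  "series": "0.008 0 0.011 0 0.016 0 -1;0.016 0 0.023 0 0.032 0 -1;0.025 0 0.034 0 0.048 0 -1;0.033 0 0.045 0 0.063 0 -1;0.041 0 0.057 0 0.079 0 -1;0.049 0 0.068 0 0.095 0 -1;0.057 0 0.08 -0.01 0.11 0 -1;0.065 0 0.091 -0.01 0.126 0.01 -1;0.065 0 0.091 -0.01 0.126 0.01 -1"
}}

```text
t: 7.35
eef_pos: [0.6087, -0.075, 0.0429]
orientation: [-0.003, 0.951, -0.004, 0.308]
force: [-1.3, -0.2, 5.1]
finger_gap: 0.0232
grasp_force: 20.4
```

```bash
python3 r.py; python3 - <<'E'
from h import *
im,d=imaging.capture("wrist");cv2.imwrite("pics/w3.png",im)
im,d=imaging.capture("side");cv2.imwrite("pics/s3.png",cv2.resize(im[120:270,210:410],None,fx=4,fy=4,interpolation=cv2.INTER_CUBIC))
E
python3 rot.py 4 0 .008 .644 -.072
```

```text
7.35 [ 0.6087 -0.075   0.0429] q [-0.312  0.192 -0.809 -0.036  0.176 -0.264] F [-1.3 -0.2  5.1] yaw 0.011 lean 35.9
[ 0.     0.     0.    -0.065  0.     0.047]
[ 0.     0.     0.    -0.13   0.001  0.094]
[ 0.     0.     0.    -0.194  0.001  0.141]
[ 0.     0.     0.    -0.259  0.001  0.188]
```

View pics/w3.png

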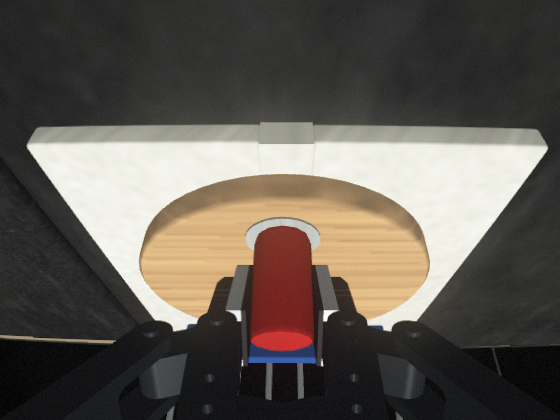

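View pics/s3.png

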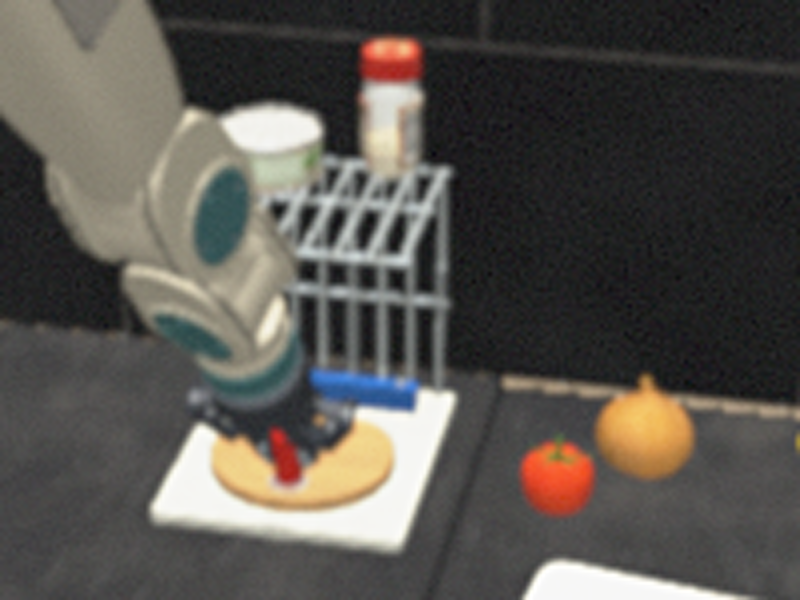

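The board is now turned square (flat parallel to the bar, knob over the slot) and flat. Sliding forward now.

Call:
{"name": "step_arm", "arguments": {
  "series": "0 0 0 -0.05 0 0.035 -1;0 0 0 -0.1 0 0.07 -1;0 0 0 -0.15 0 0.105 -1;0 0 0 -0.195 0 0.141 -1;0 0 0 -0.195 0 0.141 -1"
}}

```text
t: 7.87
eef_pos: [0.6335, -0.075, 0.0428]
orientation: [-0.004, 0.951, -0.003, 0.308]
force: [2.5, 0.8, 2.6]
finger_gap: 0.0234
grasp_force: 20.3
```

```bash
python3 r.py;  python3 rot.py 4 0 .004 .644 -.072; python3 - <<'E'
from h import *
p0,R0=cur()
im,d=imaging.capture("side");cv2.imwrite("pics/s4.png",im)
# shelf front-edge to tool-axis perpendicular distance
e=np.array([.611,p0[1],.22])-p0;print("axis dist",np.linalg.norm(e-R0[:,2]*(e@R0[:,2])))
E
```

```text
7.8667 [ 0.6335 -0.075   0.0428] q [-0.297  0.228 -0.76  -0.024  0.17  -0.252] F [2.5 0.8 2.6] yaw 0.011 lean 35.9
[ 0.     0.     0.    -0.032  0.     0.023]
[ 0.     0.     0.    -0.065  0.     0.047]
[ 0.     0.     0.    -0.097  0.001  0.07 ]
[ 0.     0.     0.    -0.13   0.001  0.094]
axis dist 0.08576167909615656
```

Call:
{"name": "step_arm", "arguments": {
  "series": "0 0 0 -0.03 0 0.023 -1;0 0 0 -0.06 0 0.043 -1;0 0 0 -0.073 0 0.053 -1;0 0 0 -0.073 0 0.053 -1"
}}

```text
t: 8.25
eef_pos: [0.6417, -0.0748, 0.0427]
orientation: [-0.004, 0.951, -0.003, 0.308]
force: [-1.5, -0.1, 7.1]
finger_gap: 0.0237
grasp_force: 21.0
```

Call:
{"name": "step_arm", "arguments": {
  "series": "0 0 0 -0.008 0 0.006 -1;0 0 0 -0.016 0 0.012 -1;0 0 0 -0.016 0 0.012 -1"
}}

```text
t: 8.5
eef_pos: [0.6434, -0.0748, 0.0427]
orientation: [-0.004, 0.951, -0.003, 0.308]
force: [-3.9, -0.4, 11.0]
finger_gap: 0.0236
grasp_force: 21.3
```

Call:
{"name": "step_arm", "arguments": {
  "series": "0 0 0 -0.008 0 0.006 -1;0 0 0 -0.016 0 0.012 -1;0 0 0 -0.016 0 0.012 -1"
}}

```text
t: 8.75
eef_pos: [0.644, -0.0748, 0.0426]
orientation: [-0.004, 0.952, -0.003, 0.307]
force: [-13.5, -0.4, 19.0]
finger_gap: 0.0232
grasp_force: 22.6
```

```bash
python3 - <<'E'
from h import *
p0,R0=cur();print(p0,status.sense()["force"])
im,d=imaging.capture("wrist");cv2.imwrite("pics/w5.png",im)
im,d=imaging.capture("side");cv2.imwrite("pics/s5.png",cv2.resize(im[180:255,250:350],None,fx=8,fy=8,interpolation=cv2.INTER_CUBIC))
E
```

```text
[ 0.6440446  -0.07480077  0.04257211] [-13.48326187  -0.35341469  19.02472898]
```

View pics/s5.png

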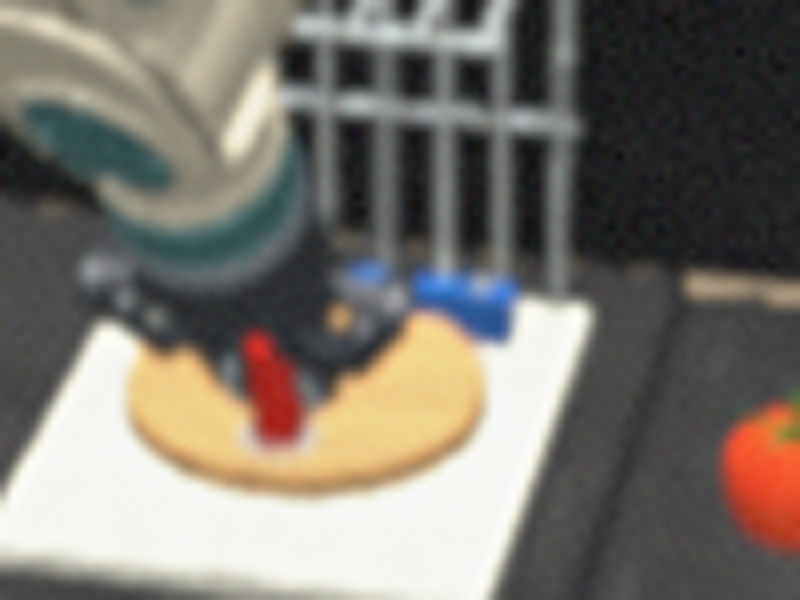

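Contact at the bar: the force steps up to 13 N where expected, after 35 mm. Easing off, then letting go.

Call:
{"name": "step_arm", "arguments": {
  "series": "0 0 0 0.008 0 -0.006 -1;0 0 0 0.008 0 -0.006 -0.3;0 0 0 0.008 0 -0.006 0;0 0 0 0.008 0 -0.006 0.1;0 0 0 0.008 0 -0.006 0.1;0 0 0 0.008 0 -0.006 0.1;0 0 0 0.008 0 -0.006 0.1"
}}

```text
t: 9.43
eef_pos: [0.6431, -0.0745, 0.0404]
orientation: [-0.004, 0.952, -0.003, 0.306]
force: [0.1, 0.3, -0.4]
finger_gap: 0.0472
grasp_force: 0.0
```

Call:
{"name": "step_arm", "arguments": {
  "series": "0 0 0 0 0 -0.1 0.1;0 0 0 0 0 -0.3 0.1;0 0 0 0 0 -0.6 0.1;0 0 0 0 0 -1 0.1;0 0 0 0 0 -1 0.1;0 0 0 0 0 -1 0.1"
}}

```text
t: 9.93
eef_pos: [0.5857, -0.0748, 0.1258]
orientation: [-0.004, 0.951, -0.004, 0.309]
force: [-0.0, -0.3, -0.8]
finger_gap: 0.0469
grasp_force: 0.0
```

```bash
python3 - <<'E'
from h import *
p0,R0=cur();print(p0,status.sense()["force"],status.sense()["t"])
im,d=imaging.capture("wrist");cv2.imwrite("pics/w6.png",im);np.save("wd6.npy",d)
print(imaging.get_calibration("wrist")["t"])
E
```

```text
[ 0.58571895 -0.0748331   0.12579752] [-0.01079919 -0.33888912 -0.78661235] 9.9333
[ 0.07889978 -0.41541947 -0.23667951]
```

View pics/w6.png

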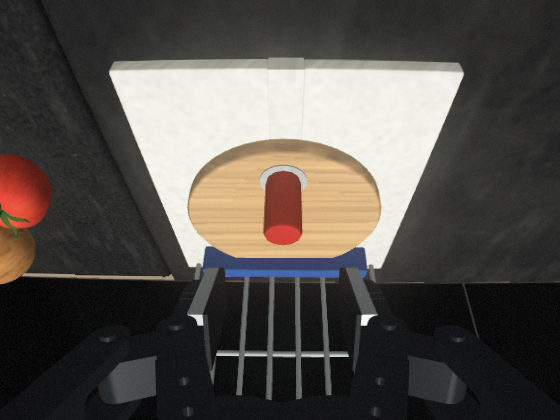

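The released board sits with its flat (row ~257, cols 235–330) parallel to and against the blue bar. Checking the gap in numbers.

```bash
python3 - <<'E'
from h import *
im=cv2.imread("pics/w6.png").astype(float)
blue=(im[...,0]-im[...,2])
def first(c,r0=235,r1=275):
    v=blue[r0:r1,c]; i=np.argmax(v>50); return r0+i-.5
cols=[245,258,300,312,322];F=np.array([(first(c),c) for c in cols]);W=px("wrist",F,z=.026);print(F[:,0]);print("flat",W.round(4));print("flat yaw",-np.polyfit(W[:,1],W[:,0],1)[0],W[:,0].mean())
cols=[207,211,357,361];F=np.array([(first(c),c) for c in cols]);W=px("wrist",F,z=.012);print(F[:,0]);print("bar",W.round(4));print("bar yaw",-np.polyfit(W[:,1],W[:,0],1)[0],W[:,0].mean())
print("knob top",px("wrist",(235,283),z=.071))
E
```

```text
[267.5 268.5 268.5 268.5 268.5]
flat [[ 0.7532 -0.109   0.026 ]
 [ 0.7549 -0.0969  0.026 ]
 [ 0.7541 -0.0575  0.026 ]
 [ 0.7539 -0.0463  0.026 ]
 [ 0.7537 -0.0369  0.026 ]]
flat yaw 0.0011362817548903061 0.7539669380201367
[264.5 234.5 234.5 268.5]
bar [[ 0.7742 -0.1498  0.012 ]
 [ 0.7187 -0.1376  0.012 ]
 [ 0.7164 -0.0087  0.012 ]
 [ 0.7796  0.006   0.012 ]]
bar yaw -0.01680248191254847 0.7472369085867007
knob top [[ 0.62721558 -0.074204    0.071     ]]
```

```bash
python3 - <<'E'
from h import *
im=cv2.imread("pics/w6.png")
for c in(213,250,315,355): print(c,[(r,*map(int,im[r,c])) for r in range(238,280,2)])
R=im[...,2].astype(int);m=(R>90)&(im[...,1]<60)&(im[...,0]<60);m[:, :240]=0;m[:,330:]=0
r,c=np.nonzero(m);print(r.min(),r.max(),[(int(im[q,283,2])) for q in range(215,248,2)])
print(px("wrist",(r.max()+.5,283),z=.071),px("wrist",[(248,283),(254,283),(258,283),(262,283)],z=.026))
E
cat > p.py <<'E'
from h import *
E
python3 - <<'E'
import cv2
im=cv2.imread("pics/w6.png");cv2.imwrite("pics/w6c.png",cv2.resize(im[220:290,190:390],None,fx=4,fy=4,interpolation=cv2.INTER_CUBIC))
E
```

```text
213 [(238, 141, 194, 231), (240, 131, 183, 222), (242, 132, 184, 223), (244, 124, 174, 211), (246, 127, 159, 186), (248, 105, 74, 64), (250, 107, 73, 61), (252, 104, 70, 60), (254, 106, 75, 62), (256, 103, 72, 59), (258, 102, 69, 54), (260, 103, 68, 56), (262, 103, 69, 56), (264, 102, 70, 56), (266, 102, 69, 56), (268, 98, 99, 98), (270, 98, 103, 101), (272, 99, 101, 100), (274, 97, 100, 96), (276, 95, 98, 95), (278, 100, 101, 100)]
250 [(238, 139, 193, 231), (240, 130, 181, 220), (242, 130, 183, 223), (244, 123, 172, 212), (246, 127, 181, 219), (248, 128, 181, 220), (250, 131, 184, 224), (252, 142, 197, 234), (254, 140, 194, 230), (256, 133, 187, 227), (258, 104, 70, 60), (260, 106, 72, 64), (262, 103, 67, 56), (264, 100, 65, 55), (266, 102, 66, 57), (268, 110, 69, 57), (270, 166, 102, 70), (272, 179, 109, 73), (274, 174, 105, 70), (276, 157, 97, 69), (278, 55, 56, 60)]
315 [(238, 142, 198, 233), (240, 131, 185, 226), (242, 134, 187, 227), (244, 124, 175, 215), (246, 124, 175, 216), (248, 129, 180, 220), (250, 135, 187, 227), (252, 144, 199, 234), (254, 137, 190, 230), (256, 128, 17
[... 253 characters left out ...]
1), (240, 135, 187, 226), (242, 139, 192, 230), (244, 130, 181, 218), (246, 131, 175, 208), (248, 104, 74, 65), (250, 104, 73, 63), (252, 103, 73, 64), (254, 107, 76, 66), (256, 108, 76, 66), (258, 106, 73, 62), (260, 102, 70, 58), (262, 106, 71, 59), (264, 103, 68, 55), (266, 102, 71, 60), (268, 93, 96, 94), (270, 100, 101, 101), (272, 97, 100, 99), (274, 95, 97, 97), (276, 96, 96, 97), (278, 96, 97, 96)]
175 233 [131, 131, 135, 132, 147, 203, 212, 208, 210, 207, 209, 209, 205, 207, 208, 206, 222]
[[ 0.6255845  -0.07421718  0.071     ]] [[ 0.71713717 -0.07375331  0.026     ]
 [ 0.72736003 -0.07367055  0.026     ]
 [ 0.73447309 -0.07361294  0.026     ]
 [ 0.7418397  -0.07355326  0.026     ]]
```

View pics/w6c.png

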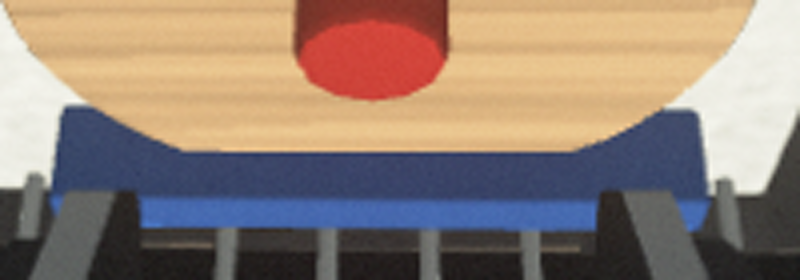

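```bash
python3 - <<'E'
from h import *
g=lambda x,y:(220+(y+.5)/4-.5,190+(x+.5)/4-.5)
print("bar bottom",px("wrist",[g(66,107),g(697,110)],z=.012))
print("bar top edge",px("wrist",[g(145,198),g(595,200)],z=.038))
print("flat",px("wrist",[g(180,151),g(575,152)],z=.026))
print("knob c",px("wrist",g(373,61),z=.071))
E
```

```text
bar bottom [[ 0.73908424 -0.1451267   0.012     ]
 [ 0.73771304  0.00131267  0.012     ]]
bar top edge [[ 0.73412701 -0.12368333  0.038     ]
 [ 0.73301814 -0.02507533  0.038     ]]
flat [[ 0.73430008 -0.11695736  0.026     ]
 [ 0.73303468 -0.0286162   0.026     ]]
knob c [[ 0.62708024 -0.07427952  0.071     ]]
```

The flat reads about 2 mm short of the bar, possibly from easing off while still gripping. I'll regrip and press it home, this time releasing without backing off.

Call:
{"name": "step_arm", "arguments": {
  "series": "0 0 0 0 0 0.3 0.1;0 0 0 0 0 0.6 0.1;0 0 0 0 0 0.8 0.1;0 0 0 0 0 0.95 0.1;0 0 0 0 0 0.98 0.1;0 0 0 0 0 0.98 -1;0 0 0 0 0 0.98 -1;0 0 0 0 0 0.98 -1;0 0 0 0 0 0.98 -1;0 0 0 0 0 0.98 -1"
}}

```text
t: 10.82
eef_pos: [0.6409, -0.0744, 0.0422]
orientation: [-0.004, 0.952, -0.003, 0.306]
force: [-0.2, -0.4, -3.1]
finger_gap: 0.0236
grasp_force: 23.3
```

Call:
{"name": "step_arm", "arguments": {
  "series": "0 0 0 -0.008 0 0.006 -1;0 0 0 -0.016 0 0.012 -1;0 0 0 -0.016 0 0.012 -1"
}}

```text
t: 11.07
eef_pos: [0.6419, -0.0739, 0.0413]
orientation: [-0.003, 0.952, -0.002, 0.305]
force: [-6.6, 1.5, 0.3]
finger_gap: 0.0231
grasp_force: 24.2
```

Call:
{"name": "step_arm", "arguments": {
  "series": "0 0 0 -0.008 0 0.006 -1;0 0 0 -0.008 0 0.006 -1;0 0 0 -0.008 0 0.006 0.1;0 0 0 -0.008 0 0.006 0.1;0 0 0 -0.008 0 0.006 0.1;0 0 0 -0.008 0 0.006 0.1;0 0 0 -0.008 0 0.006 0.1"
}}

```text
t: 11.65
eef_pos: [0.6462, -0.0748, 0.0433]
orientation: [-0.004, 0.952, -0.003, 0.308]
force: [-0.3, 0.2, -0.3]
finger_gap: 0.0471
grasp_force: 0.0
```

Call:
{"name": "step_arm", "arguments": {
  "series": "0 0 0 0 0 -0.1 0.1;0 0 0 0 0 -0.3 0.1;0 0 0 0 0 -0.6 0.1;0 0 0 0 0 -1 0.1;0 0 0 0 0 -1 0.1;0 0 0 0 0 -1 0.1"
}}

```text
t: 12.15
eef_pos: [0.5877, -0.0749, 0.1275]
orientation: [-0.004, 0.951, -0.004, 0.31]
force: [-0.4, 0.6, -0.3]
finger_gap: 0.047
grasp_force: 0.0
```

```bash
python3 - <<'E'
from h import *
p0,R0=cur();print(p0,status.sense()["force"],status.sense()["t"])
im,d=imaging.capture("wrist");cv2.imwrite("pics/w7.png",im)
g=im[...,1].astype(int); R=im[...,2].astype(int)
def edge(c):   # red drops from wood/white to blue
    v=R[238:275,c]; i=np.argmax(v<140); a,b=v[i-1],v[i]; return 238+i-1+(a-140)/(a-b)
for nm,cols,z in(("flat",range(245,325,10),.026),("barbot",(209,211,213,354,356,358),.012)):
    F=np.array([(edge(c),c) for c in cols]);W=px("wrist",F,z=z);pf=np.polyfit(W[:,1],W[:,0],1);print(nm,F[:,0].round(1),"yaw",-pf[0],"x@-.073",np.polyval(pf,-.073))
G=im[...,0].astype(int)
cols=[c for c in range(240,330,6)];F=[]
for c in cols:
    v=G[260:275,c]; i=np.argmax(v>130); F.append((260+i-.5,c))
W=px("wrist",F,z=.038);print("bartop",np.array(F)[:,0],"x",np.median(W[:,0]))
E
```

```text
[ 0.58772946 -0.07485381  0.12752513] [-0.41146135  0.55257982 -0.32205323] 12.15
flat [254.6 254.6 254.6 254.6 254.9 254.9 254.9 254.8] yaw 0.011421243179686524 x@-.073 0.7337005436846233
barbot [243.4 243.4 243.4 244.8 244.3 244.4] yaw 0.0042083473348201875 x@-.073 0.7382638044936958
bartop [266.5 266.5 266.5 266.5 266.5 266.5 266.5 266.5 266.5 266.5 266.5 266.5
 266.5 266.5 266.5] x 0.733302880309213
```

The reading is unchanged after a firm press, so the flat was already touching; the 2 mm is measurement bias. The angle differs from the bar's by less than 0.01 rad.

```bash
python3 -c "
from plant import job;print(job.job_done())"
```

```text
the job is handed in; nothing more can be done
None
```

The job is handed in: the board is turned square and pressed against the blue bar, lying flat and released with the arm clear; the verdict wasn't shown. My last camera reading put the flat about 2 mm off the bar face, unchanged after a second firm press, so I took that as measurement error.

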